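Stand the display card on its easel and hold the clip gaping over its top edge

TASK

Take the yellow display card out of the grey rack and stand it on the easel's narrow ledge, roughly centred and leaning back against the backrest, and let go of it. Then take the red spring clip from its wooden rest, squeeze its handles fully together so that the jaws gape, and bring the open jaws down astride the middle of the card's top edge, well over it (about 20 mm) but without pressing on the card. Finish like that, still holding the clip squeezed wide open around the card so that a colleague can slip a ticket in; leave the card standing on the ledge and do not shift the teapot, the teacup or the torch.

Things in the scene. Friction and masses are not known exactly. Their poses are not given: they have to be found in the camera images.
- card_mid (a point): centre of the loose yellow foam-board display card, 8 mm thick (its x), 90 mm wide (its y), 110 mm high (its z, up), about 60 g, with the same blue teapot picture on both faces. It starts upright in the rack's slot, the upper 70 mm standing free above the slot walls.
- rack: grey plastic card rack, fixed, 70 x 110 mm, origin under its centre: a 10 mm base and two 40 mm high, 100 mm long walls along its y, leaving a slot 12 mm wide; the slot's floor is 10 mm above the table, the walls' tops 50 mm.
- easel_foot (a point): point on the fixed easel where the middle of the backrest's face meets the ledge, 60 mm above the table; x out of its front (roughly away from the robot), y along the ledge, z vertical. Backrest: wood, 70 mm wide, 55 mm high, its face rising along (-sin 0.21, 0, cos 0.21). Ledge: square to the backrest, 80 mm long, 16 mm free depth along (cos 0.21, 0, sin 0.21), then a lip 4 mm thick, 5 mm high.
- clip_handles (a point): middle of the loose red spring clip's handles, 30 mm above its hinge axis; x: squeeze direction, y: hinge axis, z: from jaws to handles (up at start). Handles: two plates 40 mm wide (y), 4 to 43 mm above the axis, flared, 51 mm over their upper ends when shut, parallel and 19 mm over all at the stop. A dark bar 76 (y) x 20 x 10 mm lies on the axis. 70 g in all.
- clip_mouth (a point): point midway between the tips of the clip's two jaws, 42 mm below the hinge axis; axes as for clip_handles. Jaws: plates 40 mm wide, 3 mm thick. Fully squeezed, the tips stand about 28 mm apart; the gap narrows evenly towards the hinge bar, whose underside is 37 mm above the tips.
- clip_lever (a joint): how far the clip is squeezed: angle of one lever (the other mirrors it), rad; 0 shut, 0.35 at the stop, jaws fully open. The spring resists with about 3 N on each handle when shut, 7 N at the stop, so any firm grip reaches the stop.
- clip_rest: fixed wooden clip rest, origin under its centre: base 80 x 100 mm, two posts 31 mm either side of its centre along its y, tops at 60 mm with lips 4 mm high; the ends of the clip's bar lie on the posts (hinge axis 65 mm above the table, along the rest's y), jaws hanging between them.
- teapot: bystander: loose white porcelain teapot, 95 mm high, belly 112 mm across, spout and handle reaching 95 mm from its axis along its -y and +y; origin under its centre.
- torch: bystander: loose black torch, 122 mm tall, 44 mm across, standing on its head; origin under its centre.
- teacup: bystander: loose white teacup, 64 mm across, 45 mm high; origin under its centre.
Mind the look-alikes: they are no part of the job. There is more than one size of the part that bears card_mid; the job needs the larger.

How it is judged:
On the way, in this order (a step that is already met when the one before it is completed fails the run):
1. the card stands on the easel's ledge, leaning back, let go (x of card_mid in the frame of easel_foot between -0.025 and 0.012 m and y of card_mid in the frame of easel_foot between -0.025 and 0.025 m and z of card_mid in the frame of easel_foot between 0.045 and 0.065 m and angle between card_mid's own z axis and vertical between 0.08 and 0.42 rad and angle between the y axis of card_mid and the y axis of easel_foot, either way round below 0.25 rad and contact force between card and easel above 0.1 N and contact force between the fingers and card below 0.05 N and linear speed of card below 0.02 m/s), for 0.3 s.
2. the clip is lifted off its rest in the fingers (height (world z) of clip_mouth above 0.06 m and contact force between the fingers and clip above 2 N and contact force between clip and clip_rest below 0.05 N), for 0.2 s.
At the end, for the whole second after the job is handed in: Clip held, squeezed past 0.27 rad; jaw-tip midpoint 10-33 mm below the card's top edge, within 9 mm of its mid-plane, 20 mm of its middle, hinge along the edge within 0.3 rad, pressing it under 1.5 N. Card on the ledge, centred within 25 mm, square within 0.25 rad, leaning 0.08-0.42 rad, at rest (x of card_mid in the frame of easel_foot between -0.025 and 0.012 m and y of card_mid in the frame of easel_foot between -0.025 and 0.025 m and z of card_mid in the frame of easel_foot between 0.045 and 0.065 m and angle between card_mid's own z axis and vertical between 0.08 and 0.42 rad and angle between the y axis of card_mid and the y axis of easel_foot, either way round below 0.25 rad and contact force between card and easel above 0.1 N and value of joint clip_lever above 0.27 rad and contact force between the fingers and clip above 3 N and x of clip_mouth in the frame of card_mid between -0.009 and 0.009 m and y of clip_mouth in the frame of card_mid between -0.02 and 0.02 m and z of clip_mouth in the frame of card_mid between 0.022 and 0.045 m and angle between the y axis of clip_mouth and the y axis of card_mid, either way round below 0.3 rad and contact force between clip and card below 1.5 N and contact force between clip and easel below 0.3 N and contact force between each of the arm, the fingers and card below 0.3 N and linear speed of each of card, clip below 0.02 m/s); the arm keeps its last pose, push and grip.
It fails at once if the teapot is shifted by more than 20 mm or tipped (distance of teapot from where it was at the start of the episode above 0.02 m or angle between teapot's own z axis and vertical above 0.3 rad).
It fails at once if the torch is shifted by more than 20 mm or tipped (distance of torch from where it was at the start of the episode above 0.02 m or angle between torch's own z axis and vertical above 0.3 rad).
It fails at once if the teacup is shifted by more than 20 mm or tipped (distance of teacup from where it was at the start of the episode above 0.02 m or angle between teacup's own z axis and vertical above 0.3 rad).
It also fails if it takes over 51 s, if anything falls off the work surface, if the arm or the gripper's body presses on something with over 40 N, if the wrist force passes 120 N, or if a joint passes its speed limit or range.

ROBOT

A 6-joint arm with a two-finger parallel gripper is mounted at the origin on the work surface. World frame = base frame: x ahead of the robot, y to its left, z up, the work surface at z = 0. Lengths are in m, angles in rad, forces in N, time in s.
With the tool pointing down it reaches from about 0.375 to 0.9 m from the base axis. Payload 3.1 kg.
Tool frame: the origin (TCP) lies on the centre line of the jaws, within the pads' length; the fingertips stand 19 mm ahead of it and the grasp point (between the pads) is the TCP; z points along the fingers, y is the line along which they close (so a half turn about z gives the same grasp; the last joint's range is limited). The gripper opens to 85 mm and grips with 20 to 120 N. Pads are 22 mm wide; open, the fingers measure 114 mm over their backs; the gripper's body (76 mm by 85 mm) begins 54 mm behind the grasp point. The pads swing forward as they close: fully open they stand 13 mm farther back than shut.
Start: joints at [-1.341, 0.527, 1.433, -0, 1.181, -0.178], TCP at [0.248, -0.573, 0.25] pointing down, gripper open.
Joint ranges: [-3.08, 3.08], [-0.75, 2.2], [0.22, 2.44], [-1.43, 4.57], [0, 2.65], [-2.85, 2.85]. Speed limits (rad/s): [2.79, 2.79, 3.14, 3.14, 3.14, 3.14].

INTERFACE

Orientations are given as a unit quaternion [x, y, z, w].
In Python, from station import manip gives the robot as it stands.
- The arm moves only by the tool servo_tool, never from a script. Its argument "rows" is a list that holds one entry, the list of rows, each a list of 7 numbers: the turn, a rotation vector about the tool's x, y, z in degrees, then the shift along the tool's x, y, z in m, then the gripper command: -1 is shut, 1 is fully open, values between are in proportion. In form: [[[wx, wy, wz, tx, ty, tz, jaw], ...]]. A call has 1 to 8 rows; each row shifts and turns the commanded pose from where the row before left it, along the tool's axes as they then stand; what a row does not reach is not made up. A row lasts 1/12 s, in which the tool goes at most 41.7 mm and 7.16 degrees, less where a joint would pass 70% of its speed; a pose out of reach is approached as far as the arm can. A call is refused whole if a number of a shift passes 0.0417 or a number of a turn 7.16, either way. A call with a gripper value outside its range is refused whole. The fingers move at their own pace and stop on an object; "squeeze" is the grip in N (left out, the last holds). Time passes only in rows, so rows that do not move let the fingers close. It gives the time, the measured TCP pose, the force, the opening and the grip force at its end, in the units of the state.
- manip.sense(): the state, without advancing time (a new reading comes with each control period).
- manip.snapshot(name): name is "scene" or "top" or "wrist"; returns the picture (480x640x3 uint8, blue, green, red); there is no depth.
- manip.camera_info(name): a dict with "K" (3x3 intrinsics, pixels), "camera_from_world" (4x4, takes a point from world to camera coordinates). Camera axes: x right, y down, z forward; pixel columns grow to the right and rows downward; lengths in m; the calibration is good to about 2 mm. A picture is of the moment at which its call begins: read the wrist's pose just before it. camera_info takes no time and is no camera call; for the wrist camera it gives the pose at the moment of the call.
- manip.sign_off(): hands the job in; it is judged then, once.
The state is a dict: "t": time; "q": joint angles; "qd": joint speeds; "tau": joint torques, N m; "tcp_pos": TCP position; "tool_rot": TCP orientation; "force": force on the tool from outside, world axes, zero at the start; "ft_torque": the same for the moment, N m; "finger_gap": opening from 0.0 (shut) to 1.0 (fully open); "gripper_force": force on a finger pad.
Only numpy, scipy, OpenCV 4.12 (cv2) and the standard library are available. Lean on these libraries where they do the work, as an engineer would, in place of code of your own. Each camera call takes 0.05 s, during which the arm holds its last target. There are 200 camera calls.

## Working session

There is one attempt and no reset: what is moved stays moved. The work goes in short steps, Python scripts to look and compute and a tool call to move; the robot and the scene stay as the last step left them, time stands still between calls to the robot, and variables do not carry over. Pictures are saved under pics/ and viewed, at most 10 in all, crops included, and the job is handed in when it is done.

Besides the shell and the picture viewer there is one more tool, called after "Request:" as name(argument=value, ...) on one line, values as JSON. servo_tool: Moves the arm, as the interface text tells. Its arguments: {"type":"object","properties":{"rows":{"type":"array","items":{"type":"array","items":{"type":"array","items":{"type":"number"}}}},"squeeze":{"type":"number"}},"required":["rows"]}

```bash
ls; mkdir -p pics
cat > h.py <<'E'
import numpy as np,cv2
from station import manip
def ray(ci,u,v):
    K=np.array(ci["K"]);T=np.array(ci["camera_from_world"])
    d=T[:3,:3].T@np.linalg.solve(K,[u,v,1.]);c=-T[:3,:3].T@T[:3,3]
    return c,d/np.linalg.norm(d)
def plane(ci,u,v,z):
    c,d=ray(ci,u,v);return c+d*(z-c[2])/d[2]
def tri(obs):
    A=np.zeros((3,3));b=np.zeros(3)
    for ci,u,v in obs:
        c,d=ray(ci,u,v);P=np.eye(3)-np.outer(d,d);A+=P;b+=P@c
    return np.linalg.solve(A,b)
def proj(ci,p):
    T=np.array(ci["camera_from_world"]);q=np.array(ci["K"])@(T[:3,:3]@p+T[:3,3]);return q[:2]/q[2]
E
python3 - <<'E'
from h import *
for n in ("scene","top","wrist"):
    ci=manip.camera_info(n);im=manip.snapshot(n);cv2.imwrite(f"pics/{n}0.png",im)
    print(n,ray(ci,320,240))
print(manip.sense())
E
```

```text
pics
scene (array([0.94658752, 0.51490936, 0.82960118]), array([-0.38724555, -0.49270385, -0.77928416]))
top (array([0.47371376, 0.03140183, 1.03056901]), array([ 0.09567941,  0.01480784, -0.99530205]))
wrist (array([ 0.32050266, -0.54231075,  0.37383224]), array([-0.26058642, -0.12484032, -0.95734508]))
{'t': 0.15, 'q': array([-1.34050956e+00,  5.28227862e-01,  1.43359303e+00, -1.49033968e-05,
        1.18138474e+00, -1.78530076e-01]), 'qd': array([ 0.00183548, -0.00396722, -0.00381432, -0.00128978, -0.00036482,
       -0.00022361]), 'tau': array([ 3.47506721e-04, -4.42744803e+01, -1.78275794e+01, -3.23977692e-04,
        5.61640467e-03, -1.15037767e-05]), 'tcp_pos': array([ 0.24834176, -0.57299345,  0.24957836]), 'tool_rot': array([ 9.79180346e-01,  2.02990641e-01, -2.77574619e-05, -8.06039635e-04]), 'force': array([0.14514518, 0.57614496, 0.15851021]), 'ft_torque': array([ 0.01143826, -0.01449112, -0.03968141]), 'gripper_force': 0.0, 'finger_gap': 0.9997945918419692}
```

View pics/scene0.png

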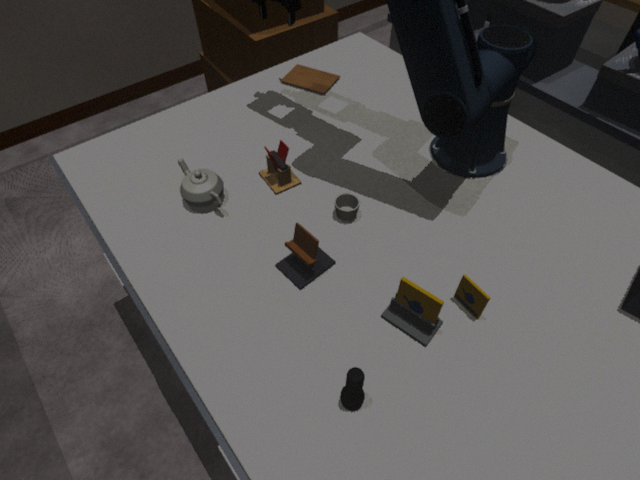

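View pics/top0.png

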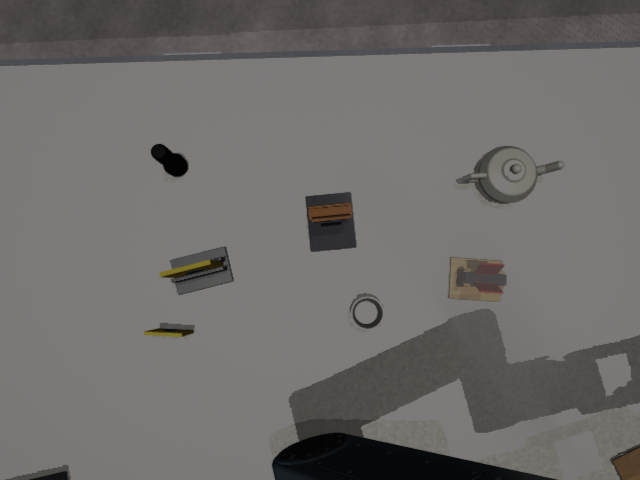

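The scene view shows two yellow cards: A, in the grey rack (scene 418,300; top 193,268), and B, smaller and outside the rack (scene 472,296; top 168,332). A fits, being larger and in the rack. The red clip is at scene (278,160) and top (480,278). The easel is at scene (305,250) and top (330,215), with the teacup and teapot near the clip and the torch near the rack. I'll confirm in one enlarged crop.

Run:
```python
from h import *
s=cv2.imread("pics/scene0.png");t=cv2.imread("pics/top0.png")
g=lambda im,x,y,w,h:cv2.resize(im[y:y+h,x:x+w],(400,300),interpolation=cv2.INTER_CUBIC)
a=np.vstack([np.hstack([g(s,375,265,120,90),g(t,140,235,120,90)]),np.hstack([g(t,290,180,100,75),g(t,430,242,100,75)])])
cv2.imwrite("pics/crop1.png",np.clip(a.astype(float)*1.6,0,255).astype(np.uint8))
top=manip.camera_info("top")
for n,u,v,z in [("rack",201,271,0.01),("easel",330,213,.06),("easelbase",330,222,0),("rest",475,280,0.0),("clip",482,279,.065),("cup",366,312,0),("teapot",508,175,.05),("torch",176,165,0)]: print(n,plane(top,u,v,z).round(3))
```

```text
rack [0.518 0.279 0.01 ]
easel [0.617 0.026 0.06 ]
easelbase [0.608 0.026 0.   ]
rest [ 0.486 -0.253  0.   ]
clip [ 0.486 -0.248  0.065]
cup [ 0.43  -0.039  0.   ]
teapot [ 0.681 -0.312  0.05 ]
torch [0.732 0.33  0.   ]
```

View pics/crop1.png

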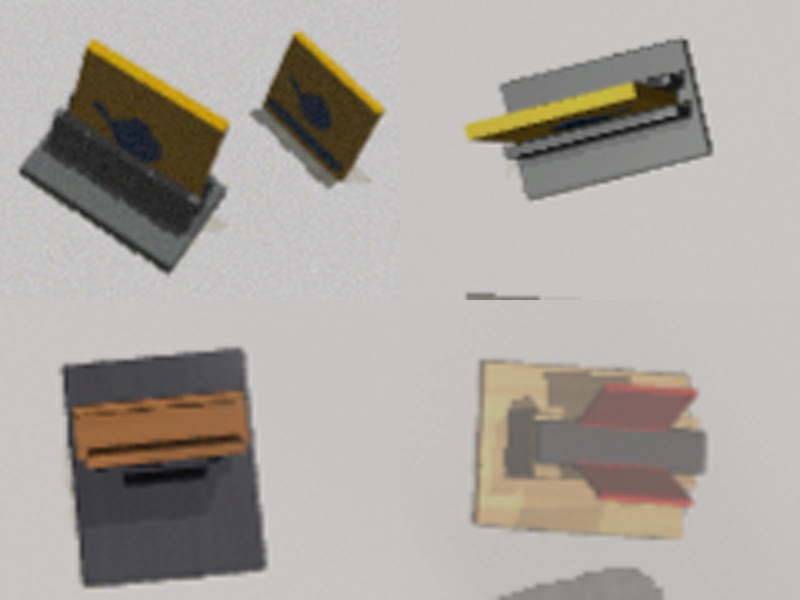

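The crop confirms it: A is the larger card, standing in the rack slot. Next I'll do a coarse triangulation from the top and scene views.

```bash
cat >> h.py <<'E'
from scipy.spatial.transform import Rotation as Rn
def go(p,R,fr=None):
    """turn (deg, tool axes), then shift in target tool axes"""
    s=manip.sense();p0,R0=(s["tcp_pos"],Rn.from_quat(s["tool_rot"])) if fr is None else fr
    r=(R0.inv()*R).as_rotvec(degrees=True);t=R.inv().apply(np.array(p)-p0)
    print("t",round(s["t"],2),"turn",r.round(2),"shift",t.round(4),"rows",np.ceil(np.abs(r).max()/7),np.ceil(np.linalg.norm(t)/.041))
def toolR(yax,zax=(0,0,-1)):
    z=np.array(zax,float);z/=np.linalg.norm(z);y=np.array(yax,float);y-=z*(y@z);y/=np.linalg.norm(y)
    return Rn.from_matrix(np.c_[np.cross(y,z),y,z])
def yellow(im,vmin,roi):
    x,y,w,h=roi;hsv=cv2.cvtColor(im[y:y+h,x:x+w],cv2.COLOR_BGR2HSV)
    m=cv2.inRange(hsv,(18,120,vmin),(35,255,255))
    c=max(cv2.findContours(m,0,1)[0],key=cv2.contourArea);return c[:,0]+[x,y],m
E
python3 - <<'E'
from h import *
s=cv2.imread("pics/scene0.png");t=cv2.imread("pics/top0.png")
cs,ct=manip.camera_info("scene"),manip.camera_info("top")
c,_=yellow(t,110,(150,240,90,45));bt=cv2.boxPoints(cv2.minAreaRect(c));print(bt)
c2,_=yellow(s,130,(385,270,62,60));bs=cv2.boxPoints(cv2.minAreaRect(c2));print(bs)
def ends(b):
    e=sorted([(np.linalg.norm(b[i]-b[i-1]),(b[i]+b[i-1])/2) for i in range(4)],key=lambda k:k[0]);return sorted([e[0][1],e[1][1]],key=lambda k:k[0])
et,es=ends(bt),ends(bs);print(et,es)
for i in range(2):
  for j in range(2): 
    p=tri([(ct,*et[i]),(cs,*es[j])]);print(i,j,p.round(4),(proj(ct,p)-et[i]).round(1))
  print(plane(ct,*et[i],.12))
E
```

```text
[[159.23538 272.06903]
 [208.53275 259.20886]
 [209.60532 263.32037]
 [160.30795 276.18054]]Traceback (most recent call last):
  File "<stdin>", line 5, in <module>
  File "h.py", line 28, in yellow
    c=max(cv2.findContours(m,0,1)[0],key=cv2.contourArea);return c[:,0]+[x,y],m
ValueError: max() iterable argument is empty
```

Run:
```python
from h import *
s=cv2.imread("pics/scene0.png");t=cv2.imread("pics/top0.png")
cs,ct=manip.camera_info("scene"),manip.camera_info("top")
c,_=yellow(t,110,(150,240,90,45));bt=cv2.boxPoints(cv2.minAreaRect(c))
hs=cv2.cvtColor(s[270:330,385:447],cv2.COLOR_BGR2HSV);y=hs[hs[...,1]>150];print(np.percentile(y[:,2],[50,70,80,90,97]),np.median(y[:,0]))
c2,_=yellow(s,int(np.percentile(y[:,2],97)*.75),(385,270,62,60));bs=cv2.boxPoints(cv2.minAreaRect(c2));print(bs)
def ends(b):
    e=sorted([(np.linalg.norm(b[i]-b[i-1]),(b[i]+b[i-1])/2) for i in range(4)],key=lambda k:k[0]);return sorted([e[0][1],e[1][1]],key=lambda k:k[0])
et,es=ends(bt),ends(bs)
for i in range(2):
  for j in range(2): 
    p=tri([(ct,*et[i]),(cs,*es[j])]);print(i,j,p.round(4),(proj(ct,p)-et[i]).round(1))
P=[plane(ct,*e,.12) for e in et];m=(P[0]+P[1])/2;d=P[0]-P[1];n=np.array([d[1],-d[0],0]);n/=np.linalg.norm(n)
print(P,m,n,np.linalg.norm(d))
s0=manip.sense();R0=Rn.from_quat(s0["tool_rot"])
print("toolY now",R0.apply([0,1,0]))
for sg in (1,-1): go([m[0],m[1],.27],toolR(sg*n))
```

```text
[ 46.  48.  82. 123. 126.] 21.0
[[400.76413 279.03033]
 [402.42484 276.30206]
 [443.44412 301.27032]
 [441.78342 303.9986 ]]
0 0 [0.5328 0.2809 0.1774] [ 15.  -15.9]
0 1 [0.5091 0.3248 0.1204] [-0.6  0.5]
1 0 [0.5292 0.2385 0.1213] [-0.3  0.3]
1 1 [0.5088 0.2825 0.0768] [-18.9  13.6]
[array([0.51001108, 0.32380349, 0.12      ]), array([0.52982835, 0.23820402, 0.12      ])] [0.51991971 0.28100376 0.12      ] [0.97423248 0.22554619 0.        ] 0.0878634915808738
toolY now [ 0.39752885 -0.9175883  -0.00158979]
t 0.15 turn [-7.000e-02 -8.000e-02 -7.961e+01] shift [ 0.7707  0.4572 -0.0204] rows 12.0 22.0
t 0.15 turn [-8.0000e-02  7.0000e-02  1.0039e+02] shift [-0.7707 -0.4572 -0.0204] rows 15.0 22.0
```

Request:
servo_tool(rows=[[[0,0,-6.63,0,0,-0.0017,1],[0,0,-6.63,0,0,-0.0017,1],[0,0,-6.63,0,0,-0.0017,1],[0,0,-6.63,0,0,-0.0017,1],[0,0,-6.63,0,0,-0.0017,1],[0,0,-6.63,0,0,-0.0017,1],[0,0,-6.63,0,0,-0.0017,1],[0,0,-6.63,0,0,-0.0017,1]]])

```text
t: 0.82
tcp_pos: [0.2484, -0.5732, 0.2636]
tool_rot: [0.784, 0.621, 0.0, -0.0]
force: [-0.2, -0.2, 0.8]
finger_gap: 0.999
gripper_force: 0.0
```

Request:
servo_tool(rows=[[[0,0,-6.63,0,0,-0.0017,1],[0,0,-6.63,0,0,-0.0017,1],[0,0,-6.63,0,0,-0.0017,1],[0,0,-6.63,0,0,-0.0017,1],[0,0,0,0.035,0.0208,0,1],[0,0,0,0.035,0.0208,0,1],[0,0,0,0.035,0.0208,0,1],[0,0,0,0.035,0.0208,0,1]]])

```text
t: 1.48
tcp_pos: [0.2981, -0.4165, 0.2702]
tool_rot: [0.623, 0.782, 0.0, -0.0]
force: [0.6, 0.2, 0.5]
finger_gap: 1.001
gripper_force: 0.0
```

Request:
servo_tool(rows=[[[0,0,0,0.035,0.0208,0,1],[0,0,0,0.035,0.0208,0,1],[0,0,0,0.035,0.0208,0,1],[0,0,0,0.035,0.0208,0,1],[0,0,0,0.035,0.0208,0,1],[0,0,0,0.035,0.0208,0,1],[0,0,0,0.035,0.0208,0,1],[0,0,0,0.035,0.0208,0,1]]])

```text
t: 2.15
tcp_pos: [0.3974, -0.1062, 0.2708]
tool_rot: [0.623, 0.782, 0.0, 0.0]
force: [0.7, 0.8, 0.6]
finger_gap: 1.001
gripper_force: 0.0
```

Request:
servo_tool(rows=[[[0,0,0,0.035,0.0208,0,1],[0,0,0,0.035,0.0208,0,1],[0,0,0,0.035,0.0208,0,1],[0,0,0,0.035,0.0208,0,1],[0,0,0,0.035,0.0208,0,1],[0,0,0,0.035,0.0208,0,1],[0,0,0,0.035,0.0208,0,1],[0,0,0,0.035,0.0208,0,1]]])

```text
t: 2.82
tcp_pos: [0.4965, 0.2043, 0.2705]
tool_rot: [0.622, 0.783, -0.0, -0.0]
force: [-0.2, -0.9, 0.4]
finger_gap: 1.001
gripper_force: 0.0
```

Request:
servo_tool(rows=[[[0,0,0,0.035,0.0208,0,1],[0,0,0,0.035,0.0208,0,1],[0,0,0,0,0,0,1]]])

```text
t: 3.07
tcp_pos: [0.5233, 0.2862, 0.2705]
tool_rot: [0.621, 0.784, 0.003, 0.0]
force: [0.6, -0.5, 0.4]
finger_gap: 1.001
gripper_force: 0.0
```

Run:
```python
from h import *
ci=manip.camera_info("wrist");im=manip.snapshot("wrist");cv2.imwrite("pics/w1.png",im)
print([proj(ci,np.array(p)).round(0) for p in ([.51,.3238,.12],[.5298,.2382,.12])])
c,m=yellow(im,90,(0,0,640,480));print(cv2.boxPoints(cv2.minAreaRect(c)))
```

```text
[array([308., 180.]), array([308., 295.])]
[[301. 211.]
 [311. 211.]
 [311. 295.]
 [301. 295.]]
```

View pics/w1.png

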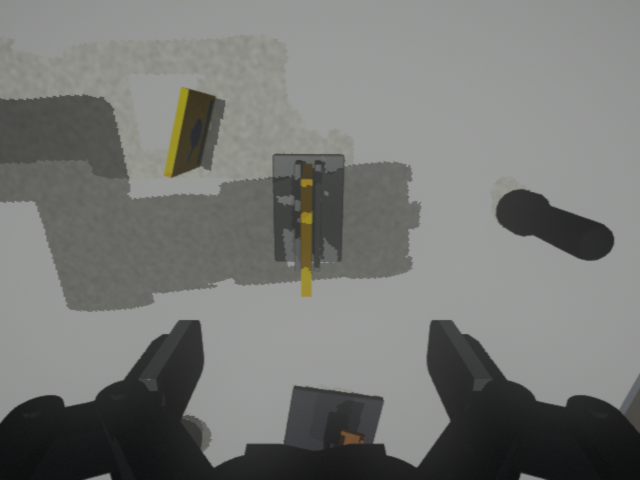

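Wrist view: the card's top edge is a vertical strip at column 306, rows 165–296, aligned with the pads' mid-line. The small card is at (190,130) and the torch at (550,220), both clear of the fingers. Next I'll work out the descent.

Run:
```python
from h import *
ci=manip.camera_info("wrist");s=manip.sense()
a,b=plane(ci,306.3,200,.1205),plane(ci,306.3,290,.1205);d=a-b
n=np.array([d[1],-d[0],0]);n/=np.linalg.norm(n);print(a,b,n)
n0=np.array([.97423,.22555,0]);n=n0
m=np.array([.5199,.281,.108])
off=(a-m)@n;print("wrist-minus-top along n",off)
m[:2]+=n[:2]*off*.6
go(m,toolR(n));print(m)
```

```text
[0.5099616 0.3062592 0.1205   ] [0.52546593 0.23830662 0.1205    ] [0.97494471 0.22244731 0.        ]
wrist-minus-top along n -0.003985074172371149
t 3.12 turn [ 0.05 -0.03  0.23] shift [-0.0015 -0.0048  0.1621] rows 1.0 4.0
[0.51757057 0.2804607  0.108     ]
```

Request:
servo_tool(rows=[[[0,0,0,-0.0015,-0.003,0.038,1],[0,0,0,0,0,0.04,1],[0,0,0,0,0,0.04,1],[0,0,0,0,0,0.03,1],[0,0,0,0,0,0.0141,1],[0,0,0,0,0,0,1],[0,0,0,0,0,0,0.2],[0,0,0,0,0,0,-0.3]]], squeeze=25)

```text
t: 3.78
tcp_pos: [0.5197, 0.2771, 0.1098]
tool_rot: [0.623, 0.782, 0.001, 0.001]
force: [0.2, -0.1, -0.1]
finger_gap: 0.752
gripper_force: 0.0
```

Request:
servo_tool(rows=[[[0,0,0,0,0,0,-1],[0,0,0,0,0,0,-1],[0,0,0,0,0,0,-1],[0,0,0,0,0,0,-1],[0,0,0,0,0,0,-1],[0,0,0,0,0,0,-1]]])

```text
t: 4.28
tcp_pos: [0.5193, 0.2777, 0.1095]
tool_rot: [0.623, 0.783, 0.001, 0.0]
force: [-0.1, -0.7, 5.4]
finger_gap: 0.087
gripper_force: 27.3
```

Request:
servo_tool(rows=[[[0,0,0,0,0,-0.01,-1],[0,0,0,0,0,-0.02,-1],[0,0,0,0,0,-0.03,-1],[0,0,0,0,0,-0.04,-1],[0,0,0,0,0,-0.04,-1],[0,0,0,0,0,-0.03,-1],[0,0,4.5,0,0,0,-1],[0,0,4.6,0,0,0,-1]]])

```text
t: 4.95
tcp_pos: [0.5198, 0.278, 0.2821]
tool_rot: [0.684, 0.729, 0.003, 0.002]
force: [0.5, -0.1, -1.0]
finger_gap: 0.089
gripper_force: 26.4
```

Request:
servo_tool(rows=[[[0,0,0,-0.02,0.003,0,-1],[0,0,0,-0.035,0.006,0,-1],[0,0,0,-0.04,0.006,0,-1],[0,0,0,-0.04,0.006,0,-1],[0,0,0,-0.04,0.006,0,-1],[0,0,0,-0.04,0.006,0,-1],[0,0,0,-0.04,0.006,0,-1],[0,0,0,-0.04,0.006,0,-1]]])

```text
t: 5.62
tcp_pos: [0.5834, -0.0155, 0.2789]
tool_rot: [0.683, 0.731, -0.0, -0.0]
force: [0.7, 0.6, -0.9]
finger_gap: 0.087
gripper_force: 26.4
```

Request:
servo_tool(rows=[[[0,0,0,-0.035,0.006,0,-1],[0,0,0,-0.025,0.004,0,-1],[0,0,0,-0.01,0.0,0,-1],[0,0,0,0,0,0,-1],[0,0,0,0,0,0,-1],[0,0,0,0,0,0,-1]]])

```text
t: 6.12
tcp_pos: [0.5976, -0.081, 0.2786]
tool_rot: [0.682, 0.731, 0.0, -0.001]
force: [0.1, -0.2, -0.8]
finger_gap: 0.09
gripper_force: 26.4
```

Run:
```python
from h import *
import pickle
s=manip.sense();ci=manip.camera_info("wrist");im=manip.snapshot("wrist");cv2.imwrite("pics/w2.png",im)
pickle.dump((s,ci),open("w2.pkl","wb"));print(s["tcp_pos"],np.abs(s["qd"]).max(),s["finger_gap"],s["gripper_force"])
print(proj(ci,np.array([.617,.026,.06])))
```

```text
[ 0.59761735 -0.08104326  0.27855256] 0.016050130405805028 0.08957638048272071 26.391681432724
[348.06471096  86.88661539]
```

View pics/w2.png

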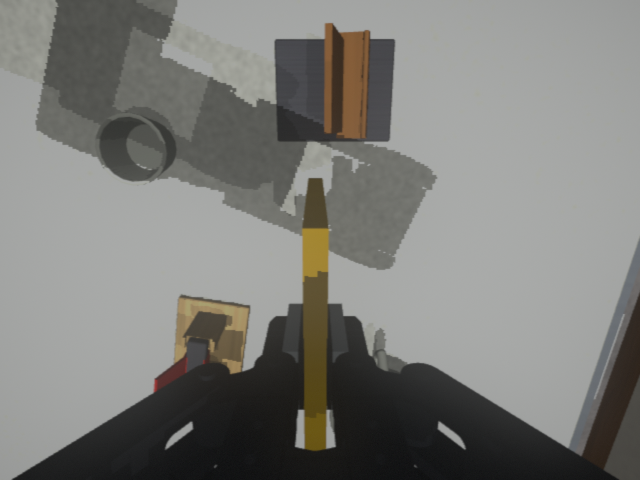

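Wrist view: the card is held square in the pads (column 315). The easel is at (347,83), with its backrest top at columns 325–334 and its lip at 363–370. The cup is at (135,147). I'll take a second view from a shifted place.

Request:
servo_tool(rows=[[[0,0,0,-0.005,0.02,0,-1],[0,0,0,-0.005,0.03,0,-1],[0,0,0,0,0.02,0,-1],[0,0,0,0,0,0,-1],[0,0,0,0,0,0,-1],[0,0,0,0,0,0,-1]]])

```text
t: 6.67
tcp_pos: [0.6679, -0.0864, 0.2782]
tool_rot: [0.682, 0.731, -0.0, -0.001]
force: [0.0, -0.5, -0.3]
finger_gap: 0.087
gripper_force: 26.4
```

Run:
```python
from h import *
import pickle
s=manip.sense();ci=manip.camera_info("wrist");im=manip.snapshot("wrist");cv2.imwrite("pics/w3.png",im)
pickle.dump((s,ci),open("w3.pkl","wb"));print(s["tcp_pos"])
c=proj(ci,np.array([.617,.026,.06]));print(c)
w2=cv2.imread("pics/w2.png")
x2,x3=290,int(c[0])-60
g=lambda im,x:cv2.resize(im[15:165,x:x+100],(400,600),interpolation=cv2.INTER_CUBIC)
print(x2,x3);cv2.imwrite("pics/crop2.png",np.clip(np.hstack([g(w2,x2),g(im,x3)])*1.3,0,255).astype(np.uint8))
```

```text
[ 0.66790766 -0.08644917  0.2782469 ]
[262.3536187   73.03927826]
290 202
```

View pics/crop2.png

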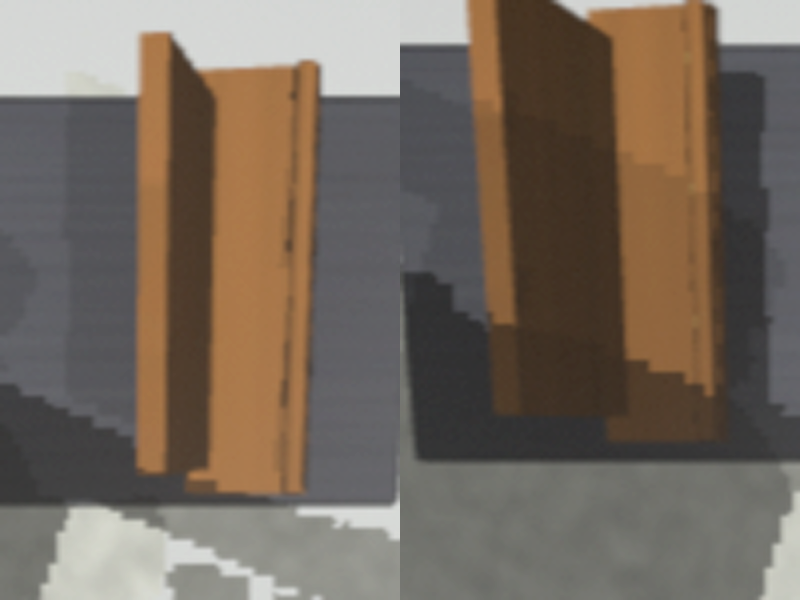

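Crop: the backrest/ledge joint runs from (343.8,38.8) to (342,132.5) in w2 and from (255,24.5) to (258.8,118.3) in w3. The backrest's near top corner is at (331.3,132.5) and (231.5,118.3).

Run:
```python
from h import *
import pickle
c2=pickle.load(open("w2.pkl","rb"))[1];c3=pickle.load(open("w3.pkl","rb"))[1]
pts={"footL":((343.75,38.75),(255,24.5)),"footR":((342,132.5),(258.75,118.25)),"topR":((331.3,132.5),(231.5,118.25)),"lipR":((365.75,138),(282.5,125))}
P={}
for k,(a,b) in pts.items():
    P[k]=tri([(c2,*a),(c3,*b)]);print(k,P[k].round(4),(proj(c2,P[k])-a).round(1),(proj(c3,P[k])-b).round(1))
d=P["footL"]-P["footR"];print(np.linalg.norm(d),np.degrees(np.arctan2(-d[0],d[1])))
# card pose in hand: card side edge bottom etc.
f=(P["footL"]+P["footR"])/2;yaw=np.arctan2(-d[0],d[1]);print("foot",f,yaw)
```

```text
footL [0.6103 0.0607 0.0597] [-0.   0.3] [ 0.  -0.3]
footR [ 0.6152 -0.0094  0.0619] [ 0.1 -0.6] [-0.1  0.6]
topR [ 0.6039 -0.0097  0.1166] [-0.1  0.6] [ 0.  -0.6]
lipR [ 0.6353 -0.0129  0.0638] [ 0. -0.] [-0.  0.]
0.07024337348621769 4.016724590594726
foot [0.61272904 0.02564137 0.06081927] 0.07010506925169922
```

```bash
cat >> h.py <<'E'
foot=np.array([.6127,.0256,.0605]);yaw=.070
xe=np.array([np.cos(yaw),np.sin(yaw),0]);ye=np.array([-np.sin(yaw),np.cos(yaw),0]);ez=np.array([0,0,1.])
def uv(th=.21): return np.cos(th)*xe+np.sin(th)*ez,-np.sin(th)*xe+np.cos(th)*ez
E
python3 - <<'E'
from h import *
u,v=uv();R=toolR(u,-v)
T=foot+u*.006+v*(.0995+.10)-ye*.003
go(T,R);print(T)
E
```

```text
t 6.72 turn [-12.13  -0.03  -0.05] shift [ 0.113  -0.0854  0.0038] rows 2.0 4.0
[0.57727774 0.02010902 0.25686793]
```

Request:
servo_tool(rows=[[[-6.06,0,0,0,0,0,-1],[-6.06,0,0,0,0,0,-1],[0,0,0,0.02,-0.015,0.0005,-1],[0,0,0,0.031,-0.0234,0.001,-1],[0,0,0,0.031,-0.0234,0.001,-1],[0,0,0,0.02,-0.015,0.0005,-1],[0,0,0,0.011,-0.0086,0.0005,-1],[0,0,0,0,0,0,-1]]])

```text
t: 7.38
tcp_pos: [0.5752, 0.0215, 0.2569]
tool_rot: [0.678, 0.728, 0.076, 0.07]
force: [-0.5, 0.0, -1.9]
finger_gap: 0.091
gripper_force: 26.4
```

Request:
servo_tool(rows=[[[0,0,0,0,0,0,-1],[0,0,0,0,0,0,-1],[0,0,0,0,0,0,-1]]])

```text
t: 7.63
tcp_pos: [0.5804, 0.0177, 0.2579]
tool_rot: [0.679, 0.726, 0.078, 0.073]
force: [0.7, -1.2, 0.9]
finger_gap: 0.089
gripper_force: 26.4
```

Run:
```python
from h import *
u,v=uv();R=toolR(u,-v)
go(foot+u*.006+v*(.0995+.002)-ye*.003,R)
ci=manip.camera_info("wrist");im=manip.snapshot("wrist");cv2.imwrite("pics/w4.png",im)
```

```text
t 7.63 turn [ 0.22  0.09 -0.18] shift [ 0.0026 -0.0031  0.0984] rows 1.0 3.0
```

View pics/w4.png

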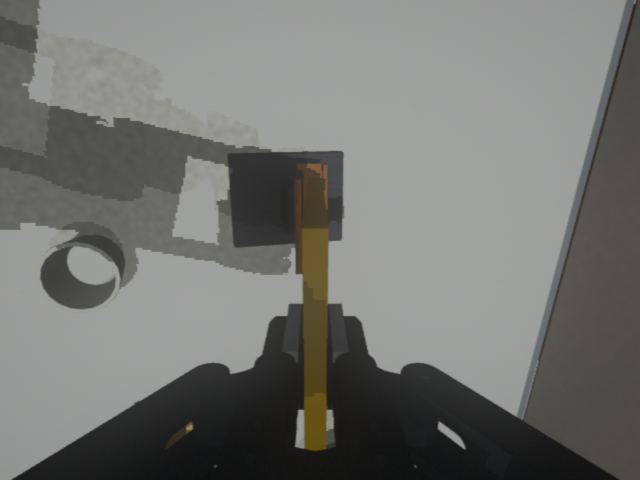

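Wrist view: the card (column 315) lines up with the ledge (columns 300–328), slightly outward, and the cup is clear at (82,275). Descending most of the way.

Request:
servo_tool(rows=[[[0,0,0,0.0025,-0.002,0.02,-1],[0,0,0,0,0,0.025,-1],[0,0,0,0,0,0.02,-1],[0,0,0,0,0,0.01,-1],[0,0,0,0,0,0.005,-1],[0,0,0,0,0,0,-1],[0,0,0,0,0,0,-1],[0,0,0,0,0,0,-1]]])

```text
t: 8.35
tcp_pos: [0.5941, 0.0222, 0.1798]
tool_rot: [0.679, 0.726, 0.078, 0.073]
force: [-0.1, -0.0, -0.5]
finger_gap: 0.091
gripper_force: 26.4
```

Run:
```python
from h import *
u,v=uv();R=toolR(u,-v)
go(foot+u*.006+v*(.0995+.001)-ye*.003,R);print(manip.sense()["qd"].round(3))
```

```text
t 8.35 turn [ 0.21  0.06 -0.13] shift [-0.0009 -0.0005  0.0201] rows 1.0 1.0
[ 0.003 -0.007  0.001  0.001 -0.002  0.001]
```

Next, the slow final descent, watching the force.

Request:
servo_tool(rows=[[[0,0,0,0,-0.0005,0.006,-1],[0,0,0,0,0,0.006,-1],[0,0,0,0,0,0.004,-1],[0,0,0,0,0,0.003,-1],[0,0,0,0,0,0.001,-1],[0,0,0,0,0,0,-1],[0,0,0,0,0,0,-1]]])

```text
t: 8.93
tcp_pos: [0.5971, 0.0228, 0.1589]
tool_rot: [0.679, 0.727, 0.077, 0.072]
force: [-0.9, 0.0, -0.3]
finger_gap: 0.091
gripper_force: 26.4
```

Request:
servo_tool(rows=[[[0,0,0,0,0,0.001,-1],[0,0,0,0,0,0,-1],[0,0,0,0,0,0,-1]]])

```text
t: 9.18
tcp_pos: [0.5974, 0.0227, 0.1585]
tool_rot: [0.679, 0.727, 0.077, 0.072]
force: [-1.1, -0.4, 2.8]
finger_gap: 0.088
gripper_force: 26.8
```

Request:
servo_tool(rows=[[[0,0,0,0,0,0.001,-1],[0,0,0,0,0,0,-1],[0,0,0,0,0,0,-1]]])

```text
t: 9.43
tcp_pos: [0.5976, 0.0227, 0.1584]
tool_rot: [0.679, 0.727, 0.077, 0.073]
force: [-4.4, -0.6, 9.6]
finger_gap: 0.089
gripper_force: 28.0
```

Contact is on the ledge, at the expected height. I'll ease off 1 mm and release.

Request:
servo_tool(rows=[[[0,0,0,0,0,-0.001,-1],[0,0,0,0,0,0,-0.8],[0,0,0,0,0,0,-0.6],[0,0,0,0,0,0,-0.2],[0,0,0,0,0,0,0],[0,0,0,0,0,0,0],[0,0,0,0,0,0,0],[0,0,0,0,0,0,0]]])

```text
t: 10.1
tcp_pos: [0.5972, 0.0228, 0.1578]
tool_rot: [0.679, 0.727, 0.077, 0.072]
force: [0.3, -0.7, 0.6]
finger_gap: 0.502
gripper_force: 0.0
```

Request:
servo_tool(rows=[[[0,0,0,0,0,-0.008,0],[0,0,0,0,0,-0.015,0],[0,0,0,0,0,-0.025,0],[0,0,0,0,0,-0.03,0],[0,0,0,0,0,-0.02,0],[0,0,0,0,0,0,0],[0,0,0,0,0,0,0],[0,0,0,0,0,0,0]]])

```text
t: 10.77
tcp_pos: [0.5762, 0.0214, 0.2536]
tool_rot: [0.679, 0.727, 0.077, 0.072]
force: [-0.8, -0.3, -0.9]
finger_gap: 0.496
gripper_force: 0.0
```

Run:
```python
from h import *
import pickle
s=manip.sense();ci=manip.camera_info("wrist");im=manip.snapshot("wrist");cv2.imwrite("pics/w5.png",im)
sc=manip.snapshot("scene");cv2.imwrite("pics/s5.png",sc)
pickle.dump((s,ci),open("w5.pkl","wb"));print(s["tcp_pos"],s["finger_gap"],s["t"])
cs=manip.camera_info("scene");u,v=uv()
c=proj(cs,foot+v*.055).astype(int);print(c)
for q in (-.045,.045): print(proj(ci,foot+u*.004+v*.11+ye*q),proj(cs,foot+u*.004+v*.11+ye*q))
a=cv2.resize(sc[c[1]-50:c[1]+50,c[0]-50:c[0]+50],(600,600),interpolation=cv2.INTER_CUBIC)[:480]
cv2.imwrite("pics/crop3.png",np.hstack([im[:,200:400],a]))
```

```text
[0.57618732 0.0214426  0.25357976] 0.4964658703070704 10.7667
[305 231]
[314.61598629 330.79173403] [293.15008156 200.69191851]
[314.1245117  183.24203295] [322.18349918 224.71290896]
```

View pics/crop3.png

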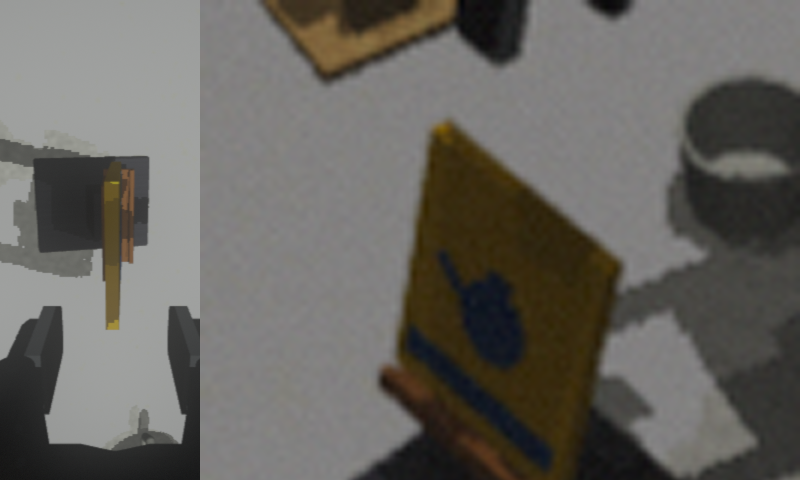

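The card stands on the ledge leaning back: its top edge is at wrist column 312, rows 182–330, against a prediction of 314, 183–331, so it is centred. Now the clip.

Run:
```python
from h import *
R=toolR((.9984,-.057,0));go([.46,-.335,.28],R)
```

```text
t 10.87 turn [11.95 -0.78  7.12] shift [-0.3625 -0.0954 -0.0275] rows 2.0 10.0
```

Request:
servo_tool(rows=[[[0,0,0,0,0,-0.014,0],[6,-0.4,3.56,0,0,-0.014,0],[6,-0.4,3.56,0,0,0,0.5],[0,0,0,-0.03,-0.008,0,1],[0,0,0,-0.039,-0.0104,0,1],[0,0,0,-0.039,-0.0104,0,1],[0,0,0,-0.039,-0.0104,0,1],[0,0,0,-0.039,-0.0104,0,1]]])

```text
t: 11.53
tcp_pos: [0.5097, -0.1631, 0.2797]
tool_rot: [0.727, 0.687, 0.0, -0.0]
force: [-0.0, -0.6, -0.9]
finger_gap: 1.005
gripper_force: 0.0
```

Request:
servo_tool(rows=[[[0,0,0,-0.039,-0.0104,0,1],[0,0,0,-0.039,-0.0104,0,1],[0,0,0,-0.039,-0.0104,0,1],[0,0,0,-0.035,-0.009,0,1],[0,0,0,-0.02,-0.005,0,1],[0,0,0,0,0,0,1],[0,0,0,0,0,0,1],[0,0,0,0,0,0,1]]])

```text
t: 12.2
tcp_pos: [0.4555, -0.33, 0.2801]
tool_rot: [0.727, 0.687, 0.001, -0.001]
force: [0.2, 0.5, -0.5]
finger_gap: 0.999
gripper_force: 0.0
```

Run:
```python
from h import *
import pickle
s=manip.sense();ci=manip.camera_info("wrist");im=manip.snapshot("wrist");cv2.imwrite("pics/w6.png",im)
pickle.dump((s,ci),open("w6.pkl","wb"));print(s["tcp_pos"],np.abs(s["qd"]).max(),proj(ci,np.array([.486,-.25,.065])))
```

```text
[ 0.45551493 -0.33001525  0.28006518] 0.023473269402785935 [346.24774431 117.76158425]
```

Request:
servo_tool(rows=[[[0,0,0,0,0.02,0,1],[0,0,0,0,0.03,0,1],[0,0,0,0,0.01,0,1],[0,0,0,0,0,0,1],[0,0,0,0,0,0,1],[0,0,0,0,0,0,1]]])

```text
t: 12.75
tcp_pos: [0.5148, -0.3333, 0.281]
tool_rot: [0.727, 0.687, 0.0, -0.0]
force: [0.2, -0.2, 0.4]
finger_gap: 0.997
gripper_force: 0.0
```

Run:
```python
from h import *
import pickle
s=manip.sense();ci=manip.camera_info("wrist");im=manip.snapshot("wrist");cv2.imwrite("pics/w7.png",im)
pickle.dump((s,ci),open("w7.pkl","wb"));c7=proj(ci,np.array([.486,-.25,.08]));print(s["tcp_pos"],c7)
c6=proj(pickle.load(open("w6.pkl","rb"))[1],np.array([.486,-.25,.08]));w6=cv2.imread("pics/w6.png")
def g(im,c):
    x,y=max(int(c[0])-65,0),max(int(c[1])-90,0);print(x,y)
    return cv2.resize(im[y:y+180,x:x+130],(400,554),interpolation=cv2.INTER_CUBIC)
cv2.imwrite("pics/crop4.png",np.clip(np.hstack([g(w6,c6),g(im,c7)])*1.3,0,255).astype(np.uint8))
```

```text
[ 0.51477371 -0.33325371  0.28096355] [272.84392471 117.37502766]
282 27
207 27
```

View pics/crop4.png

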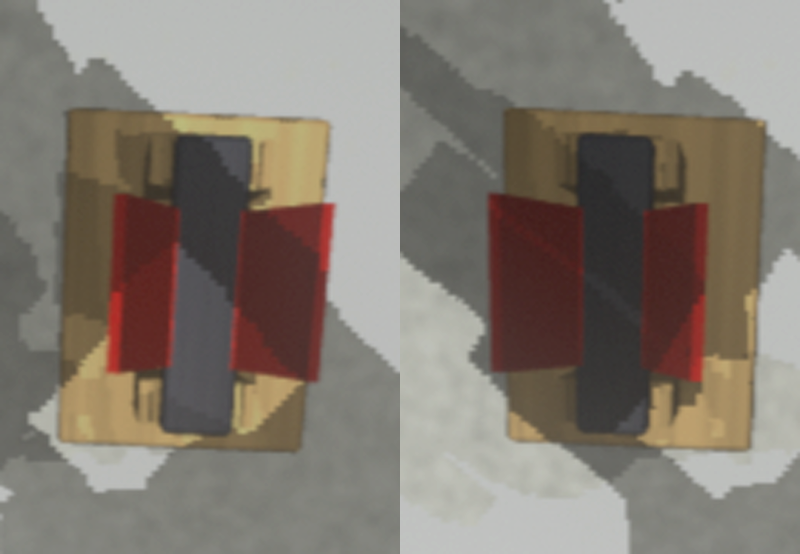

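Crop: the bar centre is at (206,285)/(214,283) in the left and right panels. The handles' outer upper corners are at (115,195), (108,372), (335,205), (318,380) on the left and (90,195), (92,370), (308,205), (301,380) on the right.

Run:
```python
from h import *
import pickle
c6=pickle.load(open("w6.pkl","rb"))[1];c7=pickle.load(open("w7.pkl","rb"))[1]
k=3.077
f=lambda a,b:tri([(c6,282+a[0]/k,27+a[1]/k),(c7,207+b[0]/k,27+b[1]/k)])
L=[((115,195),(90,195)),((108,372),(92,370)),((335,205),(308,205)),((318,380),(301,380))]
P=np.array([f(*x) for x in L]);print(P.round(4),P.mean(0).round(4))
B=np.array([f(*x) for x in [((177,137),(178,135)),((250,140),(253,138)),((235,433),(248,431)),((163,428),(177,428))]]);print(B.round(4),B.mean(0).round(4))
for A in (P[0]-P[1],P[2]-P[3],B[0]-B[3],B[1]-B[2]): print(np.degrees(np.arctan2(-A[0],A[1])).round(2),np.linalg.norm(A).round(4))
```

```text
[[ 0.4643 -0.2307  0.1067]
 [ 0.4605 -0.27    0.1084]
 [ 0.5146 -0.2359  0.1091]
 [ 0.5105 -0.2748  0.1098]] [ 0.4875 -0.2528  0.1085]
[[ 0.4816 -0.2148  0.0681]
 [ 0.5007 -0.2163  0.0653]
 [ 0.4942 -0.2901  0.0736]
 [ 0.4747 -0.2881  0.072 ]] [ 0.4878 -0.2523  0.0698]
-5.56 0.0395
-6.02 0.0391
-5.35 0.0738
-5.04 0.0746
```

Run:
```python
from h import *
R=toolR((.9956,-.0941,0));go([.4876,-.2525,.097],R)
```

```text
t 12.8 turn [ 0.01 -0.01  2.16] shift [ 0.0782 -0.0346  0.1841] rows 1.0 5.0
```

Request:
servo_tool(rows=[[[0,0,2.16,0.01,-0.0046,0,1],[0,0,0,0.025,-0.011,0,1],[0,0,0,0.025,-0.011,0.01,1],[0,0,0,0.0182,-0.008,0.02,1],[0,0,0,0,0,0.03,1],[0,0,0,0,0,0.02,1],[0,0,0,0,0,0,1],[0,0,0,0,0,0,1]]])

```text
t: 13.47
tcp_pos: [0.4873, -0.2533, 0.2009]
tool_rot: [0.74, 0.673, 0.0, -0.0]
force: [1.0, -0.4, 0.1]
finger_gap: 1.004
gripper_force: 0.0
```

Run:
```python
from h import *
R=toolR((.9956,-.0941,0));go([.4876,-.2525,.097],R)
```

```text
t 13.47 turn [-0.02 -0.04 -0.06] shift [0.0008 0.0002 0.1039] rows 1.0 3.0
```

Request:
servo_tool(rows=[[[0,0,0,0.0008,0,0.025,1],[0,0,0,0,0,0.035,1],[0,0,0,0,0,0.025,1],[0,0,0,0,0,0.013,1],[0,0,0,0,0,0.006,1],[0,0,0,0,0,0,1],[0,0,0,0,0,0,0.5],[0,0,0,0,0,0,0.2]]], squeeze=45)

```text
t: 14.13
tcp_pos: [0.4897, -0.2538, 0.0989]
tool_rot: [0.74, 0.673, 0.001, 0.003]
force: [0.2, -0.5, 0.1]
finger_gap: 0.751
gripper_force: 0.0
```

Request:
servo_tool(rows=[[[0,0,0,0,0,0,0],[0,0,0,0,0,0,-0.3],[0,0,0,0,0,0,-0.6],[0,0,0,0,0,0,-1],[0,0,0,0,0,0,-1],[0,0,0,0,0,0,-1],[0,0,0,0,0,0,-1],[0,0,0,0,0,0,-1]]])

```text
t: 14.8
tcp_pos: [0.4892, -0.2536, 0.0994]
tool_rot: [0.74, 0.673, 0.0, 0.002]
force: [-1.9, 0.3, 8.9]
finger_gap: 0.198
gripper_force: 45.7
```

Request:
servo_tool(rows=[[[0,0,0,0,0,-0.005,-1],[0,0,0,0,0,-0.015,-1],[0,0,0,0,0,-0.03,-1],[0,0,0,0,0,-0.04,-1],[0,0,0,0,0,-0.04,-1],[0,0,0,0,0,-0.03,-1],[0,0,0,0,0,-0.015,-1],[0,0,0,0,0,0,-1]]])

```text
t: 15.47
tcp_pos: [0.4903, -0.254, 0.2772]
tool_rot: [0.74, 0.673, 0.001, 0.006]
force: [0.6, 0.1, -0.8]
finger_gap: 0.201
gripper_force: 44.5
```

Request:
servo_tool(rows=[[[0,0,0,0,0,0,-1],[0,0,0,0,0,0,-1],[0,0,0,0,0,0,-1]]])

```text
t: 15.72
tcp_pos: [0.4873, -0.2519, 0.2703]
tool_rot: [0.74, 0.673, 0.0, -0.001]
force: [-0.7, 0.2, -0.5]
finger_gap: 0.195
gripper_force: 44.5
```

Run:
```python
from h import *
import pickle
s=manip.sense();ci=manip.camera_info("wrist");im=manip.snapshot("wrist");cv2.imwrite("pics/w8.png",im)
pickle.dump((s,ci),open("w8.pkl","wb"));print(s["tcp_pos"],s["force"],s["finger_gap"])
# card top strip from w5
w5=cv2.imread("pics/w5.png");c5=pickle.load(open("w5.pkl","rb"))[1]
h=cv2.cvtColor(w5[150:340,280:350],cv2.COLOR_BGR2HSV);print("hsv",h[100,25:45:3].tolist())
m=cv2.inRange(h,(15,110,40),(35,255,255))
for r in (50,90,130,170): 
    x=np.where(m[r])[0];print(r+150,x.min()+280,x.max()+280)
# clip: red/dark below gripper in w8
h8=cv2.cvtColor(im,cv2.COLOR_BGR2HSV);mr=cv2.inRange(h8,(0,120,30),(8,255,255))|cv2.inRange(h8,(172,120,30),(180,255,255))
y,x=np.where(mr);print("red",len(x),x.min(),x.max(),y.min(),y.max())
```

```text
[ 0.48728597 -0.2518907   0.27028245] [-0.69848992  0.23029987 -0.5194766 ] 0.19530656385842582
hsv [[21, 121, 82], [22, 127, 86], [21, 126, 87], [22, 126, 87], [21, 120, 87], [105, 16, 63], [14, 123, 122]]
200 304 318
240 305 318
280 306 318
320 307 318
red 2887 288 342 268 418
```

Run:
```python
from h import *
import pickle
s,ci=pickle.load(open("w8.pkl","rb"));R=Rn.from_quat(s["tool_rot"])
for L in (.072,.076,.080):
    print(L,[proj(ci,s["tcp_pos"]+R.apply([a,b,L])).round(0).tolist() for a in (.02,-.02) for b in (-.015,.015)])
im=cv2.imread("pics/w8.png");h8=cv2.cvtColor(im,cv2.COLOR_BGR2HSV);mr=cv2.inRange(h8,(0,120,30),(8,255,255))|cv2.inRange(h8,(172,120,30),(180,255,255))
for r in range(268,420,12):
    x=np.where(mr[r])[0];print(r,len(x),(x.min(),x.max()) if len(x) else "")
u,v=uv(.22);T=foot+u*.0027+v*(.0755+.09+.06);print(T)
go(T,toolR(u,-v))
```

```text
0.072 [[287.0, 238.0], [344.0, 238.0], [288.0, 307.0], [342.0, 307.0]]
0.076 [[287.0, 236.0], [343.0, 236.0], [289.0, 304.0], [342.0, 304.0]]
0.08 [[288.0, 234.0], [343.0, 234.0], [289.0, 301.0], [341.0, 301.0]]
268 7 (np.int64(307), np.int64(325))
280 10 (np.int64(304), np.int64(329))
292 16 (np.int64(302), np.int64(329))
304 17 (np.int64(302), np.int64(329))
316 23 (np.int64(301), np.int64(339))
328 34 (np.int64(289), np.int64(342))
340 37 (np.int64(289), np.int64(341))
352 16 (np.int64(290), np.int64(340))
364 15 (np.int64(290), np.int64(340))
376 16 (np.int64(290), np.int64(340))
388 15 (np.int64(290), np.int64(339))
400 12 (np.int64(291), np.int64(339))
412 12 (np.int64(291), np.int64(339))
[0.56623821 0.02234235 0.28115409]
t 15.77 turn [-12.66   0.93  -9.42] shift [0.2682 0.0978 0.0107] rows 2.0 7.0
```

Run:
```python
from h import *
import pickle
s,ci=pickle.load(open("w8.pkl","rb"));R=Rn.from_quat(s["tool_rot"]);P=lambda a,b,L:proj(ci,s["tcp_pos"]+R.apply([a,b,L])).round(0).tolist()
print("handle top",P(.02,-.0095,-.009),P(-.02,.0095,-.009),"handle bottom",P(.02,-.0095,.03),"bar",P(.038,-.01,.029),P(.038,.01,.029),P(.038,-.01,.039),P(-.038,-.01,.029))
im=cv2.imread("pics/w8.png");h=cv2.cvtColor(im,cv2.COLOR_BGR2HSV)
for r in range(200,345,8): print(r,[tuple(map(int,h[r,c])) for c in (280,291,300,315,330,339,350)])
```

```text
handle top [287.0, 309.0] [342.0, 409.0] handle bottom [293.0, 267.0] bar [291.0, 226.0] [340.0, 226.0] [292.0, 220.0] [294.0, 384.0]
200 [(20, 76, 87), (19, 92, 105), (18, 93, 107), (20, 101, 111), (19, 99, 108), (18, 96, 104), (19, 97, 103)]
208 [(19, 101, 152), (19, 92, 111), (19, 92, 108), (20, 99, 111), (19, 99, 108), (19, 95, 102), (19, 94, 103)]
216 [(21, 97, 166), (24, 92, 163), (19, 96, 109), (19, 99, 111), (19, 99, 106), (19, 96, 101), (19, 94, 103)]
224 [(22, 93, 167), (19, 95, 131), (23, 18, 57), (15, 19, 55), (15, 19, 54), (19, 89, 89), (20, 95, 102)]
232 [(22, 94, 166), (19, 77, 103), (0, 0, 72), (0, 0, 68), (0, 0, 64), (19, 67, 72), (20, 96, 101)]
240 [(16, 102, 135), (19, 88, 119), (120, 3, 73), (23, 20, 52), (10, 15, 50), (19, 85, 87), (15, 92, 91)]
248 [(17, 101, 144), (8, 49, 63), (0, 4, 63), (10, 15, 52), (20, 15, 51), (3, 75, 61), (16, 92, 94)]
256 [(10, 10, 149), (5, 51, 65), (15, 9, 55), (10, 15, 52), (10, 15, 51), (5, 77, 60), (15, 7, 152)]
264 [(45, 3, 163), (4, 66, 66), (0, 9, 55), (10, 15, 52), (0, 10, 51), (1, 84, 64), (60, 3, 163)]
272 [(45, 3, 163), (3, 
[... 280 characters left out ...]
6 [(45, 3, 164), (1, 87, 70), (2, 112, 75), (0, 5, 50), (1, 110, 72), (1, 95, 67), (60, 2, 165)]
304 [(0, 0, 76), (1, 89, 69), (2, 112, 75), (165, 10, 49), (0, 113, 70), (1, 95, 67), (90, 3, 74)]
312 [(0, 0, 66), (1, 90, 68), (0, 108, 73), (0, 11, 47), (1, 114, 67), (0, 99, 67), (0, 0, 63)]
320 [(0, 0, 64), (1, 121, 82), (1, 115, 71), (0, 11, 47), (1, 114, 67), (1, 129, 81), (120, 4, 63)]
328 [(90, 4, 63), (1, 126, 81), (1, 119, 71), (165, 11, 46), (179, 114, 65), (1, 134, 80), (90, 4, 61)]
336 [(0, 0, 62), (0, 124, 80), (0, 114, 67), (165, 11, 45), (0, 116, 64), (1, 132, 79), (120, 4, 61)]
344 [(90, 4, 61), (0, 132, 79), (0, 120, 66), (165, 10, 49), (1, 117, 61), (1, 139, 79), (120, 4, 60)]
```

Request:
servo_tool(rows=[[[-6.33,0.46,-4.71,0,0,-0.01,-1],[-6.33,0.46,-4.71,0,0,-0.01,-1],[0,0,0,0.02,0.007,0,-1],[0,0,0,0.035,0.013,0,-1],[0,0,0,0.038,0.014,0.003,-1],[0,0,0,0.038,0.014,0.003,-1],[0,0,0,0.038,0.014,0.003,-1],[0,0,0,0.035,0.013,0.003,-1]]])

```text
t: 16.43
tcp_pos: [0.5515, -0.0427, 0.2938]
tool_rot: [0.684, 0.722, 0.072, 0.068]
force: [0.2, -0.4, -1.2]
finger_gap: 0.199
gripper_force: 44.5
```

Request:
servo_tool(rows=[[[0,0,0,0.03,0.0108,0.005,-1],[0,0,0,0.02,0.007,0.005,-1],[0,0,0,0.0142,0.005,0.005,-1],[0,0,0,0,0,0,-1],[0,0,0,0,0,0,-1],[0,0,0,0,0,0,-1],[0,0,0,0,0,0,-1]]])

```text
t: 17.02
tcp_pos: [0.5735, 0.0195, 0.2847]
tool_rot: [0.684, 0.722, 0.072, 0.07]
force: [0.3, -0.5, -0.6]
finger_gap: 0.198
gripper_force: 44.5
```

Run:
```python
from h import *
import pickle
u,v=uv(.22);go(foot+u*.0027+v*(.074+.09+.06),toolR(u,-v))
s=manip.sense();ci=manip.camera_info("wrist");im=manip.snapshot("wrist");cv2.imwrite("pics/w9.png",im);pickle.dump((s,ci),open("w9.pkl","wb"))
print(s["qd"].round(3),s["finger_gap"])
print([proj(ci,foot+u*.0027+v*.11+ye*q).round(1) for q in (-.045,.045)])
h=cv2.cvtColor(im,cv2.COLOR_BGR2HSV);m=cv2.inRange(h,(15,100,40),(35,255,255))
for r in range(130,320,12):
    x=np.where(m[r,250:400])[0]+250;print(r,len(x),(x.min(),x.max()) if len(x) else "")
```

```text
t 17.02 turn [-1.07  0.28 -0.92] shift [ 0.0033 -0.0076  0.0034] rows 1.0 1.0
[-0.005 -0.008 -0.003  0.004 -0.002  0.002] 0.19759586767518375
[array([308.1, 304.8]), array([304.9, 172.2])]
130 0 
142 0 
154 0 
166 11 (np.int64(305), np.int64(316))
178 17 (np.int64(300), np.int64(316))
190 17 (np.int64(300), np.int64(316))
202 16 (np.int64(300), np.int64(315))
214 15 (np.int64(301), np.int64(315))
226 0 
238 0 
250 0 
262 0 
274 0 
286 0 
298 0 
310 0
```

Request:
servo_tool(rows=[[[-1.07,0.28,-0.92,0,0,0,-1],[0,0,0,0.0033,-0.0076,0.0034,-1],[0,0,0,0,0,0,-1],[0,0,0,0,0,0,-1],[0,0,0,0,0,0,-1],[0,0,0,0,0,0,-1]]])

```text
t: 17.57
tcp_pos: [0.5671, 0.0232, 0.2803]
tool_rot: [0.677, 0.727, 0.081, 0.075]
force: [-1.0, -0.3, -0.9]
finger_gap: 0.204
gripper_force: 44.5
```

Run:
```python
from h import *
import pickle
u,v=uv(.22);go(foot+u*.0027+v*(.074+.09+.06),toolR(u,-v))
s=manip.sense();ci=manip.camera_info("wrist");im=manip.snapshot("wrist");cv2.imwrite("pics/w10.png",im);pickle.dump((s,ci),open("w10.pkl","wb"))
R=Rn.from_quat(s["tool_rot"])
print([proj(ci,foot+u*.0027+v*.11+ye*q).round(1) for q in (-.045,.045)])
print("tip pts",[proj(ci,s["tcp_pos"]+R.apply([.02,b,.074])).round(0).tolist() for b in (-.0155,.0155)])
g=cv2.resize(im[140:320,255:375],(400,600),interpolation=cv2.INTER_CUBIC)
sc=manip.snapshot("scene");cs=manip.camera_info("scene");c=proj(cs,foot+v*.13).astype(int)
g2=cv2.resize(sc[c[1]-75:c[1]+75,c[0]-50:c[0]+50],(400,600),interpolation=cv2.INTER_CUBIC)
cv2.imwrite("pics/crop5.png",np.clip(np.hstack([g,g2])*1.4,0,255).astype(np.uint8))
```

```text
t 17.57 turn [ 0.09 -0.01  0.06] shift [-0.0008 -0.0007  0.0004] rows 1.0 1.0
[array([313.7, 313. ]), array([313.7, 180.4])]
tip pts [[286.0, 237.0], [344.0, 237.0]]
```

View pics/crop5.png

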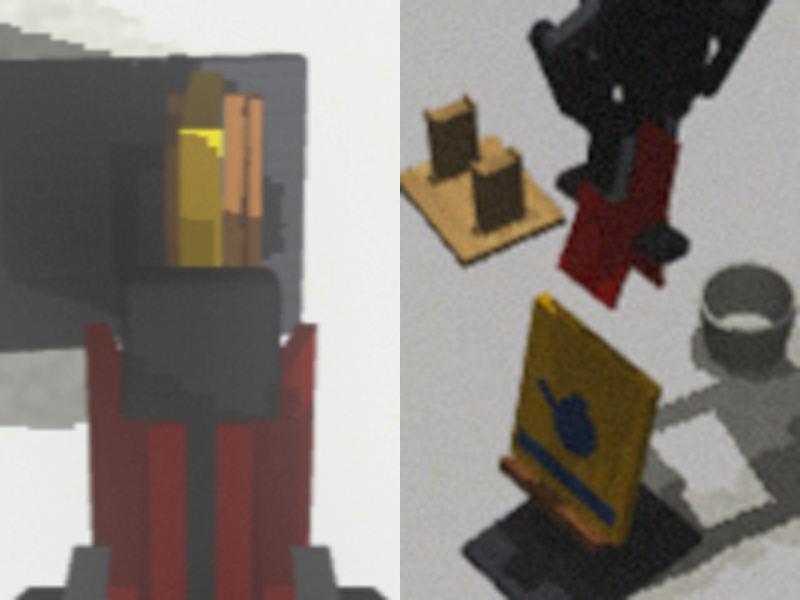

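Crop: the clip's jaws span crop columns 87–317 (mid 202), the bar's mid is at 200, and the card's top edge spans 179–224 (mid 201.5), so the open jaws are centred over the card. The scene crop shows the card leaning on the easel with the clip above it. Descending slowly.

Request:
servo_tool(rows=[[[0,0,0,-0.0008,0,0.008,-1],[0,0,0,0,0,0.01,-1],[0,0,0,0,0,0.01,-1],[0,0,0,0,0,0.006,-1],[0,0,0,0,0,0.003,-1],[0,0,0,0,0,0,-1],[0,0,0,0,0,0,-1],[0,0,0,0,0,0,-1]]])

```text
t: 18.33
tcp_pos: [0.5752, 0.0232, 0.2442]
tool_rot: [0.677, 0.727, 0.081, 0.075]
force: [0.3, 0.2, -1.0]
finger_gap: 0.198
gripper_force: 44.5
```

Run:
```python
from h import *
u,v=uv(.22);go(foot+u*.0027+v*(.074+.09),toolR(u,-v))
```

```text
t 18.33 turn [ 0.09 -0.02  0.08] shift [-0.0002 -0.0007  0.0234] rows 1.0 1.0
```

Request:
servo_tool(rows=[[[0,0,0,0,-0.0005,0.003,-1],[0,0,0,0,0,0.005,-1],[0,0,0,0,0,0.005,-1],[0,0,0,0,0,0.005,-1],[0,0,0,0,0,0.003,-1],[0,0,0,0,0,0.002,-1],[0,0,0,0,0,0,-1],[0,0,0,0,0,0,-1]]])

```text
t: 19.0
tcp_pos: [0.5795, 0.0235, 0.2212]
tool_rot: [0.677, 0.727, 0.081, 0.075]
force: [-0.3, -0.5, -0.6]
finger_gap: 0.202
gripper_force: 44.5
```

Request:
servo_tool(rows=[[[0,0,0,0,0,0,-1],[0,0,0,0,0,0,-1],[0,0,0,0,0,0,-1],[0,0,0,0,0,0,-1]]])

```text
t: 19.33
tcp_pos: [0.5796, 0.0235, 0.2216]
tool_rot: [0.677, 0.727, 0.081, 0.075]
force: [-0.4, -0.0, -0.3]
finger_gap: 0.198
gripper_force: 44.5
```

Run:
```python
from h import *
u,v=uv(.22);go(foot+u*.0027+v*(.074+.09),toolR(u,-v));s=manip.sense();print(s["force"],s["qd"].round(4))
ci=manip.camera_info("wrist");im=manip.snapshot("wrist");cv2.imwrite("pics/w11.png",im)
print([proj(ci,foot+u*.0027+v*.11+ye*q).round(1) for q in (0,.045)])
h=cv2.cvtColor(im,cv2.COLOR_BGR2HSV);m=cv2.inRange(h,(15,100,40),(35,255,255));mr=cv2.inRange(h,(0,60,40),(8,255,255))
for r in range(150,260,8):
    x=np.where(m[r,250:400])[0]+250;y=np.where(mr[r,250:400])[0]+250;print(r,(x.min(),x.max()) if len(x) else "",(y.min(),y.max()) if len(y) else "")
sc=manip.snapshot("scene");cv2.imwrite("pics/s11.png",sc);cs=manip.camera_info("scene")
# did the card move in the scene view? compare card region (lower part) with s5
a,b=cv2.imread("pics/s5.png"),sc
p=[proj(cs,foot+u*.008+v*z+ye*q) for z in (.01,.075) for q in (-.04,.04)];p=np.array(p)
x0,y0=p.min(0).astype(int);x1,y1=p.max(0).astype(int);print("lower card diff",cv2.absdiff(a,b)[y0:y1,x0:x1].mean())
```

```text
t 19.33 turn [ 0.08 -0.02  0.08] shift [-0.0002 -0.0001  0.0005] rows 1.0 1.0
[-0.37653968 -0.00855124 -0.34312753] [ 0.0001  0.001  -0.0001 -0.0004  0.0013 -0.0018]
[array([314.9, 287.1]), array([315. , 197.8])]
150  
158  
166  
174 (np.int64(314), np.int64(318)) 
182 (np.int64(312), np.int64(325)) 
190 (np.int64(310), np.int64(325)) 
198 (np.int64(307), np.int64(326)) 
206 (np.int64(308), np.int64(326)) 
214 (np.int64(307), np.int64(325)) 
222  
230  
238  (np.int64(280), np.int64(349))
246  (np.int64(280), np.int64(349))
254  (np.int64(281), np.int64(348))
lower card diff 4.267995570321152
```

Jaw mid-line is at column 314.5 and the card at 316 (under 1 mm off). The depth is about 20 mm, the wrist force about 0, and everything is at rest. Handing in.

```bash
python3 -c "
from station import manip
print(manip.sign_off())"
```

```text
the job is handed in; nothing more can be done
None
```

I've handed the job in, and the hand-in gave no verdict: by my last measurements the card stands centred on the ledge leaning back, and the clip is held wide open astride its top edge, about 20 mm down with no measurable contact force.

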